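# Draw the green stamp from its leaning holder and stamp the weighed carton

### The job

Pull the green hand stamp out of its leaning holder without dragging or tipping the holder, then press it upright and flat inside the white label on top of the green carton on the spring scale, with about a kilogram of weight (10 N) for a good half second and never over twice that. Afterwards stand it upright on its foot inside the yellow tray and let go. Leave the carton where it is on the scale, the red stamp in its holder, and everything else on the bench in place.

Things in the scene. Friction and masses are not known exactly. Their poses are not given: they have to be found in the camera images.
- stamp_green: hand stamp with green barrel, 165 mm long, loose, about 0.2 kg. Origin: centre of its flat foot; z runs along its axis to the handle's top. Barrel 46 mm in diameter for z = 0 to 70 mm, wooden handle 26 mm for z = 70 to 155, green cap 28 mm to z = 165. All round. Starts foot down in its holder, leaning about 35 degrees from vertical, the upper 75 mm sticking out
- stamp_red: the same stamp with red barrel and cap, in the other holder; it stays there. Origin and axes as for the green one
- holder_green: loose holder (1.6 kg) of the green stamp: dark base 130 (x) x 90 (y) x 12 mm and a round aluminium tube, outside 62 mm, bore 54 mm, 90 mm deep, leaning 35 degrees towards the base's -x side. Origin: centre of the base's underside, z up. Tube's outer bottom centre at (30, 0, 32) mm, mouth centre at (-24, 0, 110) mm. It may have changed places with the red one
- holder_red: the same holder, in which the red stamp starts
- carton: packed green carton 160 (x) x 130 (y) x 80 mm, loose, about 0.6 kg, standing on the scale's platform. Origin: centre of its underside, z up
- label (a point): centre of the white square label, 90 x 90 mm, on the carton's top face (80 mm above the carton's underside); axes as the carton's
- scale: spring scale, fixed: white base 210 (x) x 180 (y) x 30 mm with a steel platform whose top is about 55 mm above the table and which sinks some millimetres under load on a spring of unstated stiffness (it bottoms out at 16 mm). Origin: centre of the base's underside, z up
- tray: shallow yellow tray, fixed, 110 x 110 mm, walls 4 mm thick and 12 mm high, inner floor 4 mm above the table. Origin: centre of its underside, z up
- bottle_a: amber bottle, 60 mm in diameter, 190 mm tall, bystander; origin at the centre of its underside
- bottle_b: amber bottle like the other, bystander
- tape_roll: white roll of tape lying flat, 90 mm in diameter, 48 mm tall, bystander; origin at the centre of its underside
- marker: black marker pen lying down, 130 mm long, 18 mm in diameter, bystander; origin under its middle
- cap_jar: jar with green lid, 70 mm in diameter, 80 mm tall, bystander; origin at the centre of its underside
Things that resemble listed ones, but are neither listed nor needed, are in the scene too. What is shaped like the stamp_red but turquoise is not meant. What is shaped like the stamp_green but turquoise is not meant.

How it is judged (in metres and radians):
On the way, in this order (a step that is already met when the one before it is completed fails the run):
1. the green stamp is held by the fingers and wholly out of its holder: its foot more than 140 mm above the table (height (world z) of stamp_green above 0.14 m and contact force between the fingers and stamp_green above 1 N), for 0.1 s.
2. the green stamp, within 7 degrees of upright and its foot wholly on the white label (centre within 22 mm of the label's centre along each side), presses on the carton with 7 to 20 N for 0.4 s (x of stamp_green in the frame of label between -0.022 and 0.022 m and y of stamp_green in the frame of label between -0.022 and 0.022 m and z of stamp_green in the frame of label below 0.006 m and angle between stamp_green's own z axis and vertical below 0.122 rad and contact force between stamp_green and carton between 7 and 20 N), for 0.4 s.
At the end, for the whole second after the job is handed in: green stamp released, at rest on its foot in the yellow tray (within 34 mm of centre per side, 5 degrees of upright); carton level on the scale within 35 mm of its centre; red stamp in its holder; holders level, within 30 mm of their start, other bystanders within 40 mm (x of stamp_green in the frame of tray between -0.034 and 0.034 m and y of stamp_green in the frame of tray between -0.034 and 0.034 m and z of stamp_green in the frame of tray between 0 and 0.01 m and angle between stamp_green's own z axis and vertical below 0.09 rad and linear speed of each of stamp_green, carton below 0.02 m/s and x of carton in the frame of scale between -0.035 and 0.035 m and y of carton in the frame of scale between -0.035 and 0.035 m and z of carton in the frame of scale above 0.045 m and angle between each of carton, holder_green, holder_red's own z axis and vertical below 0.06 rad and distance of each of stamp_red, holder_green, holder_red from where it was at the start of the episode below 0.03 m and distance between stamp_red and holder_red below 0.075 m and distance of each of bottle_a, bottle_b, tape_roll, marker, cap_jar from where it was at the start of the episode below 0.04 m); the robot touches nothing.
It fails at once if the green stamp presses on the carton with more than 25 N (contact force between stamp_green and carton above 25 N).
It fails at once if a holder is dragged more than 30 mm or tipped more than 9 degrees (distance of any of holder_green, holder_red from where it was at the start of the episode above 0.03 m or angle between any of holder_green, holder_red's own z axis and vertical above 0.16 rad).
It fails at once if the red stamp is moved more than 30 mm (distance of stamp_red from where it was at the start of the episode above 0.03 m).
It fails at once if the carton is shoved more than 30 mm (distance of carton from where it was at the start of the episode above 0.03 m).
It fails at once if a bottle, the tape roll, the marker or the jar is moved more than 40 mm (distance of any of bottle_a, bottle_b, tape_roll, marker, cap_jar from where it was at the start of the episode above 0.04 m).
It also fails if it takes over 53 s, if anything falls off the work surface, if the arm or the gripper's body presses on something with over 40 N, if the wrist force passes 120 N, or if a joint passes its speed limit or range.

### The arm

A 6-joint arm with a two-finger parallel gripper is mounted at the origin on the work surface. World frame = base frame: x ahead of the robot, y to its left, z up, the work surface at z = 0. Lengths are in mm, angles in rad, forces in N, time in s.
With the tool pointing down it reaches from about 250 to 775 mm from the base axis. Payload 8.9 kg.
Tool frame: the origin (TCP) lies midway between the tips of the shut fingers; the grasp point (between the pads) lies 19 mm behind it; z points along the fingers, y is the line along which they close (so a half turn about z gives the same grasp; the last joint's range is limited). The gripper opens to 85 mm and grips with 20 to 120 N. Pads are 22 mm wide; open, the fingers measure 114 mm over their backs; the gripper's body (76 mm by 85 mm) begins 54 mm behind the grasp point. The pads swing forward as they close: fully open they stand 13 mm farther back than shut.
Start: joints at [1.102, 0.291, -0.153, 1.127, 0, 1.431], TCP at [170.017, 496.707, 231.305] pointing down, gripper open.
Joint ranges: [-2.52, 2.52], [-0.91, 1.74], [-1.3, 1.37], [-1.96, 2.02], [-1.52, 1.47], [-3.14, 3.14]. Speed limits (rad/s): [2.22, 2.22, 2.79, 3.14, 3.14, 3.14].

### API

Orientations are given as a 3x3 rotation matrix whose columns are the frame's x, y, z axes.
In Python, from rig import * gives the robot as it stands.
- The arm moves only by the shell command python3 -m creep 'ROWS' [FORCE]. ROWS is JSON, a list of rows, each an object with "hand": the finger opening in mm, from 0 to 85.4; "xyz": the shift along the tool's x, y, z in mm, a list of three; "turn": the turn, a rotation vector about the tool's x, y, z in rad, a list of three. In form: [{"hand": hand, "xyz": [tx, ty, tz], "turn": [ax, ay, az]}, ...]. A call has exactly 8 rows; each row shifts and turns the commanded pose from where the row before left it, along the tool's axes as they then stand; what a row does not reach is not made up. A row lasts 1/8 s, in which the tool goes at most 62.5 mm and 10.7 degrees, less where a joint would pass 70% of its speed; a pose out of reach is approached as far as the arm can. A call with a gripper value outside its range is refused whole. The fingers move at their own pace and stop on an object; FORCE is the grip in N (left out, the last holds). Time passes only in rows, so rows that do not move let the fingers close, or fill a call up. It gives the time, the measured TCP pose, the force, the opening and the grip force at its end, in the units of the state.
- get_obs(): the state, without advancing time (a new reading comes with each control period).
- capture(name): name is "scene" or "top" or "wrist"; returns the picture (480x640x3 uint8, red, green, blue); there is no depth.
- calibration(name): a dict with "fx", "fy", "cx", "cy" (pixels), "R" (3x3) and "t" (3): a world point X has camera coordinates R X + t. Camera axes: x right, y down, z forward; pixel columns grow to the right and rows downward; lengths in mm; the calibration is good to about 2 mm. The wrist camera is an equidistant fisheye: a pixel r from the principal point sees the ray r / f radians off the axis. A picture is of the moment at which its call begins: read the wrist's pose just before it. calibration takes no time and is no camera call; for the wrist camera it gives the pose at the moment of the call.
- job_done(): hands the job in; it is judged then, once.
The state is a dict: "clock": time; "qpos": joint angles; "qvel": joint speeds; "joint_torque": joint torques, N m; "eef_pos": TCP position; "tcp_rot": TCP orientation; "wrist_force": force on the tool from outside, world axes, zero at the start; "moment": the same for the moment, N m; "gripper_width": opening from 0.0 (shut) to 1.0 (fully open); "gripper_force": force on a finger pad.
Only numpy, scipy, OpenCV 4.12 (cv2) and the standard library are available. Lean on these libraries where they do the work, as an engineer would, in place of code of your own. Each camera call takes 0.05 s, during which the arm holds its last target. There are 200 camera calls.

## Working session

There is one attempt and no reset: what is moved stays moved. The work goes in short steps, Python scripts to look and compute and a shell command to move; the robot and the scene stay as the last step left them, time stands still between calls to the robot, and variables do not carry over. Pictures are saved under pics/ and viewed, at most 10 in all, crops included, and the job is handed in when it is done.

```bash
mkdir -p pics; ls; python3 - <<'E'
from rig import *
import cv2,numpy as np
for n in("scene","top"):
    im=capture(n);cv2.imwrite(f"pics/{n}0.png",im[:,:,::-1])
    c=calibration(n);print(n,{k:np.round(v,3).tolist() for k,v in c.items()})
o=get_obs();print(o)
E
```

```text
pics
scene {'fx': 575.73, 'fy': 575.73, 'cx': 311.86, 'cy': 234.812, 'R': [[0.136, 0.991, -0.016], [0.819, -0.121, -0.561], [-0.557, 0.063, -0.828]], 't': [-192.459, -400.675, 1844.436]}
top {'fx': 458.264, 'fy': 458.264, 'cx': 315.971, 'cy': 235.379, 'R': [[-0.02, -1.0, 0.006], [-0.981, 0.019, -0.192], [0.192, -0.01, -0.981]], 't': [114.698, 596.013, 1028.074]}
{'clock': 0.1, 'qpos': array([ 1.10169689e+00,  2.91205297e-01, -1.53976577e-01,  1.12668797e+00,
        8.81493874e-06,  1.43149089e+00]), 'qvel': array([-1.40492729e-03, -1.58902153e-03,  2.02409662e-03,  9.95003115e-04,
        8.09958414e-04,  5.06208555e-05]), 'joint_torque': array([ 3.22907123e-03, -5.37978458e+01,  3.31920218e+01,  9.30408627e-03,
       -9.74131103e-05, -4.34101565e-06]), 'eef_pos': array([169.85866715, 496.39685729, 230.82713192]), 'tcp_rot': array([[-9.46109035e-01,  3.23847881e-01, -4.93183249e-04],
       [ 3.23848218e-01,  9.46108568e-01, -9.53569137e-04],
       [ 1.57793553e-04, -1.06189689e-03, -9.99999424e-01]]), 'wrist_force': array([0.45416489, 0.31761107, 0.96859329]), 'moment': array([-0.01798366, -0.018906  , -0.01717586]), 'gripper_force': 0.0, 'gripper_width': 0.9961052480815624}
```

View pics/scene0.png

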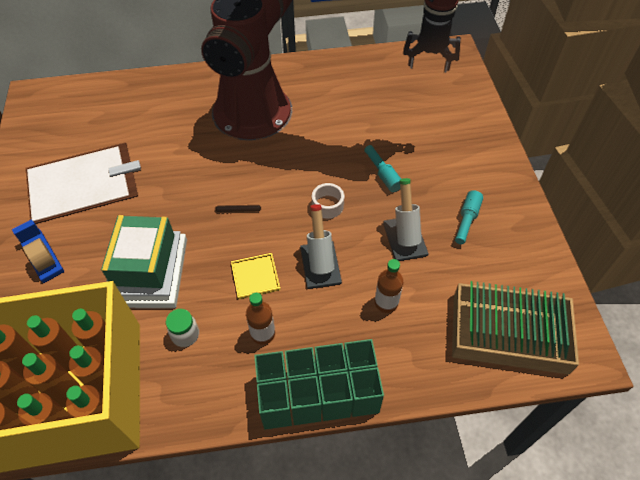

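View pics/top0.png

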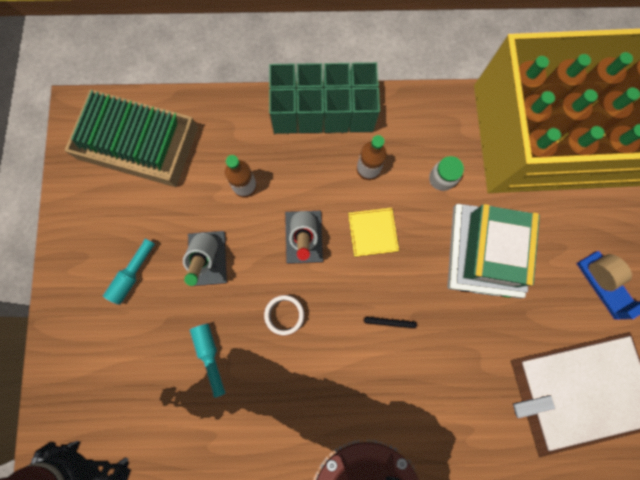

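The scene view shows the green stamp at (406,183) with its holder at (408,240), the red stamp at (315,207), the label at (140,243) and the tray at (255,275). In the top view the green cap is at (191,280), the red cap at (303,254), the tray at (374,232) and the label at (509,244). Next I'll zoom in on the holder and measure these.

```bash
cat > h.py <<'E'
from rig import *
import cv2,numpy as np
def cen(c): return -c["R"].T@c["t"]
def ray(c,p):
    d=c["R"].T@np.array([(p[0]-c["cx"])/c["fx"],(p[1]-c["cy"])/c["fy"],1.]);return d/np.linalg.norm(d)
def onz(c,p,z):
    o=cen(c);d=ray(c,p);return o+d*(z-o[2])/d[2]
def tri(c1,p1,c2,p2):
    A=0;b=0;L=[]
    for c,p in((c1,p1),(c2,p2)):
        d=ray(c,p);M=np.eye(3)-np.outer(d,d);A=A+M;b=b+M@cen(c);L.append((M,cen(c)))
    X=np.linalg.solve(A,b);return X,[np.linalg.norm(M@(X-o)) for M,o in L]
def proj(c,X):
    v=c["R"]@X+c["t"];return np.array([c["fx"]*v[0]/v[2]+c["cx"],c["fy"]*v[1]/v[2]+c["cy"]])
C={n:{k:np.array(v) for k,v in calibration(n).items()} for n in("scene","top")}
def blob(im,lo,hi,box):
    x0,y0,x1,y1=box
    m=cv2.inRange(cv2.cvtColor(im[y0:y1,x0:x1],cv2.COLOR_BGR2HSV),lo,hi)
    n,l,s,c=cv2.connectedComponentsWithStats(m);i=1+np.argmax(s[1:,4])
    mm=(l==i).astype(np.uint8);cnt=max(cv2.findContours(mm,0,1)[0],key=cv2.contourArea)
    return c[i]+[x0,y0],s[i,4],cnt+np.array([x0,y0])
E
python3 - <<'E'
from h import *
np.set_printoptions(precision=1,suppress=True)
S=cv2.imread("pics/scene0.png");T=cv2.imread("pics/top0.png")
g=((45,120,40),(75,255,255));r=((0,180,90),(6,255,255))
a=blob(S,*g,(395,170,420,190));b=blob(T,*g,(180,265,205,292));print("gcap",a[0],a[1],b[0],b[1],tri(C["scene"],a[0],C["top"],b[0]))
a=blob(S,*r,(300,195,330,215));b=blob(T,*r,(290,240,318,265));print("rcap",a[0],a[1],b[0],b[1],tri(C["scene"],a[0],C["top"],b[0]))
y=((22,120,120),(33,255,255))
a=blob(T,*y,(340,200,405,262));q=cv2.minAreaRect(a[2]);print("tray",q);X=[onz(C["top"],p,12) for p in cv2.boxPoints(q)];print(np.array(X),np.mean(X,0))
a=blob(S,*y,(222,245,290,305));print("tray scene",onz(C["scene"],a[0],8))
w=((0,0,150),(179,60,255))
for n,im,bx in(("top",T,(484,212,536,272)),("scene",S,(108,225,165,262))):
    a=blob(im,*w,bx);q=cv2.minAreaRect(a[2]);M=cv2.approxPolyDP(a[2],4,True)[:,0];print(n,"label",a[1],M.tolist());X=np.array([onz(C[n],p.astype(float),133) for p in M]);print(X,onz(C[n],a[0],133)); 
    if n=="top":pt=a[0]
    else: print(tri(C["top"],pt,C["scene"],a[0]))
A=cv2.resize(T[220:300,160:260],None,fx=4,fy=4,interpolation=2);B=cv2.resize(S[170:270,370:440],None,fx=4,fy=4,interpolation=2)
o=np.zeros((400,690,3),np.uint8);o[:320,:400]=A;o[:400,405:685]=B;cv2.imwrite("pics/z.png",o)
E
```

```text
gcap [404.7 180.8] 47 [190.8 279. ] 107 (array([489.2, 367.4, 164.8]), [np.float64(0.044200654761455425), np.float64(0.04420065476143787)])
rcap [315.3 207.2] 53 [303.  253.4] 103 (array([538.8, 132.1, 165.1]), [np.float64(0.262031622859611), np.float64(0.26203162285955567)])
tray ((373.300048828125, 231.4000244140625), (44.03233337402344, 45.39671325683594), 82.87498474121094)
[[664.   21.4  12. ]
 [676.4 -91.9  12. ]
 [565.5 -99.5  12. ]
 [553.7  11.7  12. ]] [614.9 -39.6  12. ]
tray scene [616.4 -39.3   8. ]
top label 1820 [[489, 220], [485, 261], [525, 268], [530, 228]]
[[ 610.9 -281.1  133. ]
 [ 519.4 -263.8  133. ]
 [ 502.4 -349.6  133. ]
 [ 591.  -370.3  133. ]] [ 556.8 -316.3  133. ]
scene label 1194 [[122, 226], [113, 257], [148, 259], [157, 228]]
[[ 501.7 -349.2  133. ]
 [ 591.  -366.3  133. ]
 [ 609.  -282.6  133. ]
 [ 520.7 -262.5  133. ]] [ 556.9 -315.3  133. ]
(array([ 556.8, -315.7,  133.1]), [np.float64(0.46008901897270965), np.float64(0.4600890189727582)])
```

View pics/z.png

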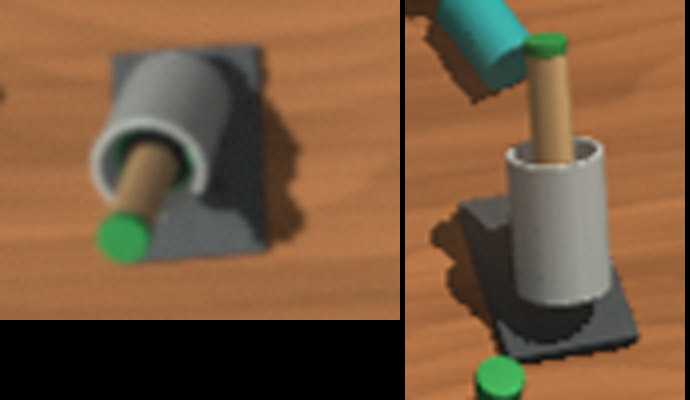

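The zoom shows the top-view mouth ring centred near zoom (150,160), with the handle running from (124,238) to (160,155). In the scene part the handle runs from (547,45) to (553,160), and the mouth is at (556,152). The base corners in the top part are (113,55), (258,45) and (268,248).

```bash
python3 - <<'E'
from h import *
np.set_printoptions(precision=3,suppress=True)
t=lambda u,v:np.array([160+(u-1.5)/4,220+(v-1.5)/4]);s=lambda u,v:np.array([370+(u-406.5)/4,170+(v-1.5)/4])
b=[onz(C["top"],t(*p),12) for p in((113,55),(258,45),(268,248))];print("base",b,[np.linalg.norm(b[0]-b[1]),np.linalg.norm(b[1]-b[2])])
e=b[2]-b[1];print("yaw -x dir",np.arctan2(e[1],e[0]));e=b[0]-b[1];print("y dir",np.arctan2(e[1],e[0]))
bc=(b[0]+b[2])/2;print("base centre",bc)
m=tri(C["top"],t(150,160),C["scene"],s(556,152));print("mouth",m)
cap=np.array([489.2,367.4,164.8]);print("cap-base",cap-bc)
n1=np.cross(ray(C["top"],t(124,238)),ray(C["top"],t(160,155)));n2=np.cross(ray(C["scene"],s(547,45)),ray(C["scene"],s(553,160)))
d=np.cross(n1,n2);d/=np.linalg.norm(d);d*=np.sign(d[2]);print("axis",d,np.degrees(np.arccos(d[2])),np.arctan2(d[1],d[0]))
E
```

```text
base [array([618.061, 418.63 ,  12.   ]), array([622.68 , 329.397,  12.   ]), array([497.136, 321.044,  12.   ])] [np.float64(89.35304804525371), np.float64(125.82150171356507)]
yaw -x dir -3.0751547575595963
y dir 1.6225119444531444
base centre [557.599 369.837  12.   ]
mouth (array([537.288, 368.709, 114.381]), [np.float64(0.6458484907772505), np.float64(0.6458484907773558)])
cap-base [-68.399  -2.437 152.8  ]
axis [-0.582 -0.015  0.813] 35.61568143073347 -3.11598281985217
```

```bash
cat > plan.py <<'E'
from h import *
from scipy.spatial.transform import Rotation as Ro
def plan(P,R,n):
    o=get_obs();p=np.array(o["eef_pos"]);A=Ro.from_matrix(o["tcp_rot"]);B=Ro.from_matrix(R)
    v=(A.inv()*B).as_rotvec();s=(np.array(P)-p)/n
    print("at",p.round(1),"dist/row",np.linalg.norm(s).round(1),"deg/row",np.degrees(np.linalg.norm(v)/n).round(1),"turn",(v/n).round(4))
    for i in range(n): print((A*Ro.from_rotvec(v*i/n)).inv().apply(s).round(1).tolist())
def frame(z,y):
    z=np.array(z,float);z/=np.linalg.norm(z);y=np.array(y,float);y-=z*(y@z);y/=np.linalg.norm(y);return np.stack([np.cross(y,z),y,z],1)
E
cat > g.py <<'E'
from plan import *
ax=np.array([-.573,-.03,.819]);RG=frame(-ax,[-.052,1,0]);TG=np.array([520.7,369,119.8])
E
python3 -c "
from g import *
plan(TG+110*ax,RG,8)"
```

```text
at [169.9 496.4 230.8] dist/row 39.6 deg/row 5.1 turn [-0.0147 -0.0755 -0.0462]
[-39.3, -3.8, 2.6]
[-38.8, -5.7, 5.5]
[-38.0, -7.5, 8.3]
[-36.9, -9.4, 11.0]
[-35.4, -11.3, 13.6]
[-33.8, -13.1, 16.0]
[-31.8, -14.9, 18.3]
[-29.6, -16.6, 20.4]
```

```bash
python3 -m creep '[{"hand":85,"xyz":[-39,-4,3],"turn":[-0.015,-0.075,-0.046]},{"hand":85,"xyz":[-39,-6,5],"turn":[-0.015,-0.075,-0.046]},{"hand":85,"xyz":[-38,-8,8],"turn":[-0.015,-0.075,-0.046]},{"hand":85,"xyz":[-37,-9,11],"turn":[-0.015,-0.075,-0.046]},{"hand":85,"xyz":[-35,-11,14],"turn":[-0.015,-0.075,-0.046]},{"hand":85,"xyz":[-34,-13,16],"turn":[-0.015,-0.075,-0.046]},{"hand":85,"xyz":[-32,-15,18],"turn":[-0.015,-0.075,-0.046]},{"hand":85,"xyz":[-30,-17,20],"turn":[-0.015,-0.08,-0.046]}]' 60
python3 -c "
from g import *
plan(TG,RG,6)
im=capture('wrist');cv2.imwrite('pics/w1.png',im[:,:,::-1]);print(calibration('wrist'))"
```

```text
clock: 1.1
eef_pos: [458.5, 364.5, 210.6]
tcp_rot: [[-0.815, -0.053, 0.577], [-0.041, 0.999, 0.033], [-0.577, 0.003, -0.816]]
wrist_force: [0.3, 0.9, -0.4]
gripper_width: 0.996
gripper_force: 0.0
at [458.5 364.5 210.6] dist/row 18.4 deg/row 0.1 turn [ 0.0005  0.0008 -0.0002]
[0.3, 0.1, 18.4]
[0.2, 0.2, 18.4]
[0.2, 0.2, 18.4]
[0.2, 0.2, 18.4]
[0.2, 0.2, 18.4]
[0.2, 0.2, 18.4]
{'fx': 371.64829954431775, 'fy': 371.64829954431775, 'cx': 324.6105425756402, 'cy': 243.1504430355195, 'R': array([[-5.32369590e-02,  9.98581849e-01, -3.42336827e-04],
       [ 6.18603365e-01,  3.32484476e-02,  7.84999629e-01],
       [ 7.83897763e-01,  4.15792224e-02, -6.19496138e-01]]), 't': array([-337.05982548, -433.15801553,  -89.22594415])}
```

View pics/w1.png

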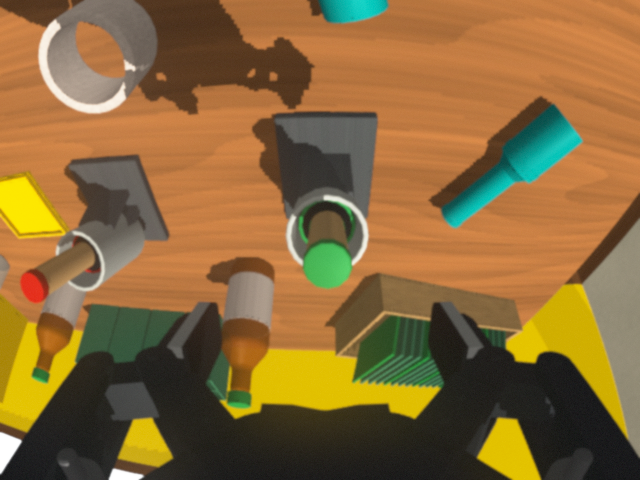

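The wrist view shows the cap at (327,263), centred between the fingers at (205,330) and (450,330), with the tube mouth at (327,232). I'll check the projection of the measured cap point against this, then go in.

```bash
cat >> h.py <<'E'
def fish(c,X):
    v=np.array(c["R"])@X+np.array(c["t"]);th=np.arctan2(np.hypot(v[0],v[1]),v[2]);u=v[:2]/np.hypot(v[0],v[1]);return np.array([c["cx"],c["cy"]])+c["fx"]*th*u
E
python3 -c "
from g import *
c=calibration('wrist');X=np.array([489.2,367.4,164.8]);print(fish(c,X),fish(c,X+4*ax),fish(c,X-70*ax))
b=blob(cv2.imread('pics/w1.png'),(45,120,40),(75,255,255),(300,235,355,290));print(b[0],b[1])"
python3 -m creep '[{"hand":85,"xyz":[0,0,18],"turn":[0,0,0]},{"hand":85,"xyz":[0,0,18],"turn":[0,0,0]},{"hand":85,"xyz":[0,0,18],"turn":[0,0,0]},{"hand":85,"xyz":[0,0,16],"turn":[0,0,0]},{"hand":85,"xyz":[0,0,0],"turn":[0,0,0]},{"hand":85,"xyz":[0,0,0],"turn":[0,0,0]},{"hand":85,"xyz":[0,0,0],"turn":[0,0,0]},{"hand":85,"xyz":[0,0,0],"turn":[0,0,0]}]'
python3 -c "
from g import *
plan(TG,RG,2)"
```

```text
[331.26685318 262.91990079] [331.39232312 265.38282216] [329.61885763 230.86710813]
[327.12899669 263.76130099] 1814
clock: 2.15
eef_pos: [497.8, 367.8, 154.0]
tcp_rot: [[-0.816, -0.052, 0.575], [-0.039, 0.999, 0.034], [-0.576, 0.005, -0.817]]
wrist_force: [0.5, 1.0, -0.0]
gripper_width: 0.997
gripper_force: 0.0
at [497.8 367.8 154. ] dist/row 20.6 deg/row 0.2 turn [ 0.0017  0.0014 -0.0015]
[0.5, -0.1, 20.6]
[0.5, -0.0, 20.6]
```

```bash
python3 -m creep '[{"hand":85,"xyz":[0.5,-0.5,20],"turn":[0,0,0]},{"hand":85,"xyz":[0.5,-0.5,20],"turn":[0,0,0]},{"hand":85,"xyz":[0,0,0],"turn":[0,0,0]},{"hand":15,"xyz":[0,0,0],"turn":[0,0,0]},{"hand":15,"xyz":[0,0,0],"turn":[0,0,0]},{"hand":15,"xyz":[0,0,0],"turn":[0,0,0]},{"hand":15,"xyz":[0,0,0],"turn":[0,0,0]},{"hand":15,"xyz":[0,0,0],"turn":[0,0,0]}]' 50
```

```text
clock: 3.15
eef_pos: [520.1, 368.5, 120.8]
tcp_rot: [[-0.816, -0.052, 0.575], [-0.04, 0.999, 0.034], [-0.576, 0.005, -0.817]]
wrist_force: [-4.5, 0.6, 6.2]
gripper_width: 0.287
gripper_force: 49.0
```

```bash
python3 -m creep '[{"hand":15,"xyz":[0,0,-3],"turn":[0,0,0]},{"hand":15,"xyz":[0,0,-4],"turn":[0,0,0]},{"hand":15,"xyz":[0,0,-5],"turn":[0,0,0]},{"hand":15,"xyz":[0,0,-5],"turn":[0,0,0]},{"hand":15,"xyz":[0,0,-5],"turn":[0,0,0]},{"hand":15,"xyz":[0,0,-5],"turn":[0,0,0]},{"hand":15,"xyz":[0,0,-5],"turn":[0,0,0]},{"hand":15,"xyz":[0,0,-5],"turn":[0,0,0]}]'
```

```text
clock: 4.15
eef_pos: [498.7, 366.6, 150.7]
tcp_rot: [[-0.817, -0.051, 0.575], [-0.039, 0.999, 0.033], [-0.576, 0.004, -0.818]]
wrist_force: [3.9, 2.6, -1.1]
gripper_width: 0.292
gripper_force: 49.1
```

Forces are low and the stamp is sliding freely, so I'll keep pulling.

```bash
python3 -m creep '[{"hand":15,"xyz":[0,0,-10],"turn":[0,0,0]},{"hand":15,"xyz":[0,0,-12],"turn":[0,0,0]},{"hand":15,"xyz":[0,0,-14],"turn":[0,0,0]},{"hand":15,"xyz":[0,0,-14],"turn":[0,0,0]},{"hand":15,"xyz":[0,0,-14],"turn":[0,0,0]},{"hand":15,"xyz":[0,0,-14],"turn":[0,0,0]},{"hand":15,"xyz":[0,0,-14],"turn":[0,0,0]},{"hand":15,"xyz":[0,0,-10],"turn":[0,0,0]}]'
python3 - <<'E'
from h import *
im=capture("scene");cv2.imwrite("pics/s2.png",im[:,:,::-1])
cv2.imwrite("pics/s2z.png",cv2.resize(im[130:290,280:480,::-1],None,fx=4,fy=3.7))
E
```

```text
clock: 5.15
eef_pos: [439.6, 363.2, 234.5]
tcp_rot: [[-0.817, -0.052, 0.575], [-0.04, 0.999, 0.033], [-0.576, 0.004, -0.818]]
wrist_force: [-0.0, 0.2, -3.2]
gripper_width: 0.294
gripper_force: 49.5
```

View pics/s2z.png

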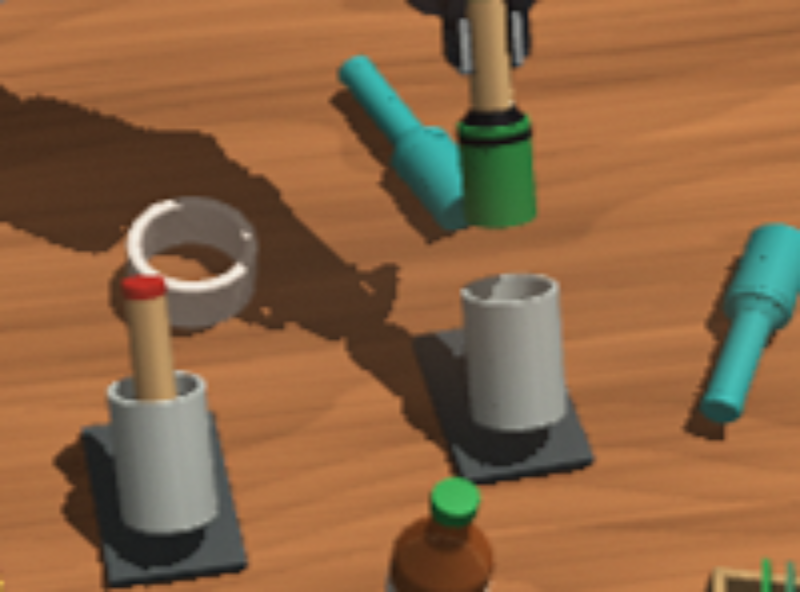

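The stamp is fully out, with its foot near zoom (500,215). The holder stands level where it was and the red stamp is untouched. Next I'll turn the stamp upright and carry it high.

```bash
python3 -c "
from g import *
plan([450,310,335],frame([0,0,-1],[0,1,0]),8)"
```

```text
at [439.6 363.5 235.4] dist/row 14.2 deg/row 4.4 turn [0.0026 0.0767 0.0061]
[-8.0, -6.7, -9.6]
[-7.2, -6.7, -10.2]
[-6.5, -6.6, -10.7]
[-5.7, -6.6, -11.2]
[-4.9, -6.6, -11.6]
[-4.0, -6.6, -11.9]
[-3.1, -6.7, -12.1]
[-2.2, -6.7, -12.3]
```

```bash
python3 -m creep '[{"hand":15,"xyz":[-8,-7,-10],"turn":[0.003,0.077,0.006]},{"hand":15,"xyz":[-7,-7,-10],"turn":[0.003,0.077,0.006]},{"hand":15,"xyz":[-6,-7,-11],"turn":[0.003,0.077,0.006]},{"hand":15,"xyz":[-6,-7,-11],"turn":[0.003,0.077,0.006]},{"hand":15,"xyz":[-5,-7,-12],"turn":[0.003,0.077,0.006]},{"hand":15,"xyz":[-4,-7,-12],"turn":[0.003,0.077,0.006]},{"hand":15,"xyz":[-3,-7,-12],"turn":[0.003,0.077,0.006]},{"hand":15,"xyz":[-2,-7,-12],"turn":[0.003,0.077,0.006]}]'
python3 -c "
from g import *
print(get_obs()['qpos'])
plan([557,-316,335],frame([0,0,-1],[0,1,0]),16)"
```

```text
clock: 6.2
eef_pos: [450.4, 306.9, 334.0]
tcp_rot: [[-1.0, 0.001, -0.005], [0.001, 1.0, -0.004], [0.005, -0.004, -1.0]]
wrist_force: [0.5, 0.9, -2.0]
gripper_width: 0.291
gripper_force: 49.4
[ 0.46496585  0.30459021  0.1330384   1.40533807 -0.00170105  0.4661651 ]
at [450.4 306.9 334. ] dist/row 39.5 deg/row 0.0 turn [-0.0003 -0.0003 -0.0001]
[-6.7, -38.9, 0.1]
[-6.7, -38.9, 0.1]
[-6.7, -38.9, 0.1]
[-6.7, -38.9, 0.0]
[-6.7, -38.9, 0.0]
[-6.7, -38.9, 0.0]
[-6.7, -38.9, 0.0]
[-6.7, -38.9, 0.0]
[-6.7, -38.9, 0.0]
[-6.7, -38.9, -0.0]
[-6.7, -38.9, -0.0]
[-6.7, -38.9, -0.0]
[-6.7, -38.9, -0.0]
[-6.7, -38.9, -0.0]
[-6.7, -38.9, -0.0]
[-6.7, -38.9, -0.1]
```

```bash
python3 -m creep '[{"hand":15,"xyz":[-5,-25,0],"turn":[0,0,0]},{"hand":15,"xyz":[-7,-40,0],"turn":[0,0,0]},{"hand":15,"xyz":[-7,-40,0],"turn":[0,0,0]},{"hand":15,"xyz":[-7,-40,0],"turn":[0,0,0]},{"hand":15,"xyz":[-7,-40,0],"turn":[0,0,0]},{"hand":15,"xyz":[-7,-40,0],"turn":[0,0,0]},{"hand":15,"xyz":[-7,-40,0],"turn":[0,0,0]},{"hand":15,"xyz":[-7,-40,0],"turn":[0,0,0]}]'
python3 -m creep '[{"hand":15,"xyz":[-7,-40,0],"turn":[0,0,0]},{"hand":15,"xyz":[-7,-40,0],"turn":[0,0,0]},{"hand":15,"xyz":[-7,-40,0],"turn":[0,0,0]},{"hand":15,"xyz":[-7,-40,0],"turn":[0,0,0]},{"hand":15,"xyz":[-7,-40,0],"turn":[0,0,0]},{"hand":15,"xyz":[-7,-40,0],"turn":[0,0,0]},{"hand":15,"xyz":[-7,-40,0],"turn":[0,0,0]},{"hand":15,"xyz":[-7,-36,0],"turn":[0,0,0]}]'
python3 -c "
from g import *
plan([557,-316,275],frame([0,0,-1],[0,1,0]),8)"
```

```text
clock: 7.2
eef_pos: [504.1, 0.6, 334.6]
tcp_rot: [[-1.0, 0.001, -0.002], [0.001, 1.0, -0.005], [0.002, -0.005, -1.0]]
wrist_force: [0.2, 1.5, -1.8]
gripper_width: 0.29
gripper_force: 49.7
clock: 8.2
eef_pos: [559.7, -315.7, 335.4]
tcp_rot: [[-1.0, 0.001, -0.003], [0.001, 1.0, -0.005], [0.003, -0.005, -1.0]]
wrist_force: [-0.0, -0.1, -1.4]
gripper_width: 0.29
gripper_force: 49.7
at [ 559.7 -315.7  335.4] dist/row 7.6 deg/row 0.0 turn [-0.0006 -0.0004 -0.0002]
[0.3, -0.0, 7.6]
[0.3, -0.0, 7.6]
[0.3, -0.0, 7.6]
[0.3, -0.0, 7.6]
[0.3, -0.0, 7.6]
[0.3, -0.0, 7.6]
[0.3, -0.0, 7.6]
[0.3, -0.0, 7.6]
```

```bash
python3 -m creep '[{"hand":15,"xyz":[1,0,10],"turn":[0,0,0]},{"hand":15,"xyz":[1,0,10],"turn":[0,0,0]},{"hand":15,"xyz":[1,0,10],"turn":[0,0,0]},{"hand":15,"xyz":[0,0,10],"turn":[0,0,0]},{"hand":15,"xyz":[0,0,10],"turn":[0,0,0]},{"hand":15,"xyz":[0,0,10],"turn":[0,0,0]},{"hand":15,"xyz":[0,0,10],"turn":[0,0,0]},{"hand":15,"xyz":[0,0,0],"turn":[0,0,0]}]'
python3 - <<'E'
from h import *
S=capture("scene");T=capture("top");np.save("st.npy",np.stack([S,T]))
o=np.zeros((480,800,3),np.uint8)
o[:,:400]=cv2.resize(S[160:280,80:180,::-1],(400,480));o[:,400:]=cv2.resize(T[180:300,455:555,::-1],(400,480));cv2.imwrite("pics/p3.png",o)
E
```

```text
clock: 9.2
eef_pos: [555.9, -314.0, 264.7]
tcp_rot: [[-1.0, 0.001, -0.004], [0.001, 1.0, -0.003], [0.004, -0.003, -1.0]]
wrist_force: [-0.7, -0.3, -2.4]
gripper_width: 0.29
gripper_force: 49.8
```

View pics/p3.png

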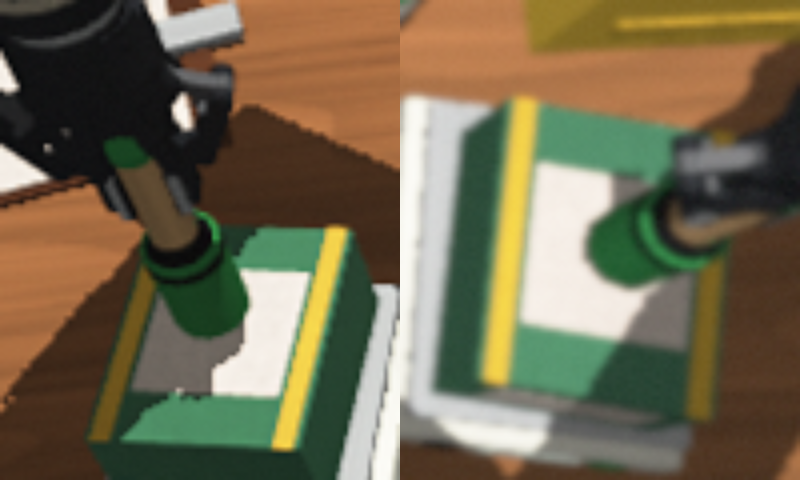

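```bash
python3 - <<'E'
from h import *
np.set_printoptions(precision=1,suppress=True)
f=np.array([555.9,-314,0])
s=lambda u,v:np.array([80+(u-1.5)/4,160+(v-1.5)/4]);t=lambda u,v:np.array([455+(u-401.5)/4,180+(v-1.5)/4])
for n,o in(("scene",lambda p:((p-[80,160])*4+1.5)),("top",lambda p:((p-[455,180])*4+[401.5,1.5]))):
  for z in(159,159+70,159+160): print(n,z,o(proj(C[n],f+[0,0,z])))
n1=np.cross(ray(C["scene"],s(141,175)),ray(C["scene"],s(210,313)));n2=np.cross(ray(C["top"],t(622,255)),ray(C["top"],t(697,212)))
d=np.cross(n1,n2);d/=np.linalg.norm(d);print(d,np.degrees(np.arccos(abs(d[2]))))
print(tri(C["scene"],s(210,313),C["top"],t(622,250)))
E
```

```text
scene 159 [211.9 306.8]
scene 229 [178.6 238.8]
scene 319 [131.2 142.2]
top 159 [626.5 249.5]
top 229 [686.1 224.5]
top 319 [777.3 186.2]
[-0.1 -0.  -1. ] 3.259980895350933
(array([ 556.6, -315.5,  153.1]), [np.float64(1.2230699072222628), np.float64(1.2230699072221523)])
```

```bash
python3 -m creep '[{"hand":15,"xyz":[0,-0.5,3],"turn":[0,0,0]},{"hand":15,"xyz":[0,-0.5,3],"turn":[0,0,0]},{"hand":15,"xyz":[0,0,2],"turn":[0,0,0]},{"hand":15,"xyz":[0,0,2],"turn":[0,0,0]},{"hand":15,"xyz":[0,0,1],"turn":[0,0,0]},{"hand":15,"xyz":[0,0,1],"turn":[0,0,0]},{"hand":15,"xyz":[0,0,1],"turn":[0,0,0]},{"hand":15,"xyz":[0,0,0],"turn":[0,0,0]}]'
python3 -m creep '[{"hand":15,"xyz":[0,0,0.5],"turn":[0,0,0]},{"hand":15,"xyz":[0,0,0.5],"turn":[0,0,0]},{"hand":15,"xyz":[0,0,0.5],"turn":[0,0,0]},{"hand":15,"xyz":[0,0,0.5],"turn":[0,0,0]},{"hand":15,"xyz":[0,0,0.5],"turn":[0,0,0]},{"hand":15,"xyz":[0,0,0.5],"turn":[0,0,0]},{"hand":15,"xyz":[0,0,0],"turn":[0,0,0]},{"hand":15,"xyz":[0,0,0],"turn":[0,0,0]}]'
```

```text
clock: 10.3
eef_pos: [556.3, -315.2, 252.7]
tcp_rot: [[-1.0, 0.001, -0.003], [0.001, 1.0, -0.004], [0.003, -0.004, -1.0]]
wrist_force: [-0.4, -0.2, -2.4]
gripper_width: 0.292
gripper_force: 49.9
clock: 11.3
eef_pos: [556.3, -315.3, 249.8]
tcp_rot: [[-1.0, 0.001, -0.003], [0.001, 1.0, -0.004], [0.003, -0.004, -1.0]]
wrist_force: [-0.6, -0.9, -2.5]
gripper_width: 0.289
gripper_force: 49.9
```

```bash
python3 -m creep '[{"hand":15,"xyz":[0,0,0.5],"turn":[0,0,0]},{"hand":15,"xyz":[0,0,0.5],"turn":[0,0,0]},{"hand":15,"xyz":[0,0,0.5],"turn":[0,0,0]},{"hand":15,"xyz":[0,0,0.5],"turn":[0,0,0]},{"hand":15,"xyz":[0,0,0.5],"turn":[0,0,0]},{"hand":15,"xyz":[0,0,0.5],"turn":[0,0,0]},{"hand":15,"xyz":[0,0,0],"turn":[0,0,0]},{"hand":15,"xyz":[0,0,0],"turn":[0,0,0]}]'
```

```text
clock: 12.3
eef_pos: [556.3, -315.3, 246.8]
tcp_rot: [[-1.0, 0.001, -0.003], [0.001, 1.0, -0.004], [0.003, -0.004, -1.0]]
wrist_force: [0.9, 0.7, -2.5]
gripper_width: 0.291
gripper_force: 49.9
```

```bash
python3 -m creep '[{"hand":15,"xyz":[0,0,0.5],"turn":[0,0,0]},{"hand":15,"xyz":[0,0,0.5],"turn":[0,0,0]},{"hand":15,"xyz":[0,0,0.5],"turn":[0,0,0]},{"hand":15,"xyz":[0,0,0.5],"turn":[0,0,0]},{"hand":15,"xyz":[0,0,0.5],"turn":[0,0,0]},{"hand":15,"xyz":[0,0,0.5],"turn":[0,0,0]},{"hand":15,"xyz":[0,0,0],"turn":[0,0,0]},{"hand":15,"xyz":[0,0,0],"turn":[0,0,0]}]'
```

```text
clock: 13.3
eef_pos: [556.3, -315.3, 243.8]
tcp_rot: [[-1.0, 0.001, -0.003], [0.001, 1.0, -0.004], [0.003, -0.004, -1.0]]
wrist_force: [0.4, -0.7, -2.1]
gripper_width: 0.293
gripper_force: 49.9
```

```bash
python3 -m creep '[{"hand":15,"xyz":[0,0,0.5],"turn":[0,0,0]},{"hand":15,"xyz":[0,0,0.5],"turn":[0,0,0]},{"hand":15,"xyz":[0,0,0.5],"turn":[0,0,0]},{"hand":15,"xyz":[0,0,0.5],"turn":[0,0,0]},{"hand":15,"xyz":[0,0,0.5],"turn":[0,0,0]},{"hand":15,"xyz":[0,0,0.5],"turn":[0,0,0]},{"hand":15,"xyz":[0,0,0],"turn":[0,0,0]},{"hand":15,"xyz":[0,0,0],"turn":[0,0,0]}]'
```

```text
clock: 14.3
eef_pos: [556.3, -315.3, 240.8]
tcp_rot: [[-1.0, 0.001, -0.003], [0.001, 1.0, -0.004], [0.003, -0.004, -1.0]]
wrist_force: [-0.1, -0.7, -2.0]
gripper_width: 0.291
gripper_force: 49.9
```

```bash
python3 -m creep '[{"hand":15,"xyz":[0,0,0.5],"turn":[0,0,0]},{"hand":15,"xyz":[0,0,0.5],"turn":[0,0,0]},{"hand":15,"xyz":[0,0,0.5],"turn":[0,0,0]},{"hand":15,"xyz":[0,0,0.5],"turn":[0,0,0]},{"hand":15,"xyz":[0,0,0.5],"turn":[0,0,0]},{"hand":15,"xyz":[0,0,0.5],"turn":[0,0,0]},{"hand":15,"xyz":[0,0,0],"turn":[0,0,0]},{"hand":15,"xyz":[0,0,0],"turn":[0,0,0]}]'
```

```text
clock: 15.3
eef_pos: [556.3, -315.4, 237.9]
tcp_rot: [[-1.0, 0.001, -0.003], [0.001, 1.0, -0.004], [0.003, -0.004, -1.0]]
wrist_force: [-0.5, 0.4, 2.7]
gripper_width: 0.296
gripper_force: 50.4
```

```bash
python3 -m creep '[{"hand":15,"xyz":[0,0,0.5],"turn":[0,0,0]},{"hand":15,"xyz":[0,0,0.5],"turn":[0,0,0]},{"hand":15,"xyz":[0,0,0],"turn":[0,0,0]},{"hand":15,"xyz":[0,0,0],"turn":[0,0,0]},{"hand":15,"xyz":[0,0,0],"turn":[0,0,0]},{"hand":15,"xyz":[0,0,0],"turn":[0,0,0]},{"hand":15,"xyz":[0,0,0],"turn":[0,0,0]},{"hand":15,"xyz":[0,0,0],"turn":[0,0,0]}]'
```

```text
clock: 16.3
eef_pos: [556.3, -315.4, 236.8]
tcp_rot: [[-1.0, 0.001, -0.003], [0.001, 1.0, -0.004], [0.003, -0.004, -1.0]]
wrist_force: [-1.2, 0.8, 4.9]
gripper_width: 0.291
gripper_force: 50.6
```

```bash
python3 -m creep '[{"hand":15,"xyz":[0,0,0.6],"turn":[0,0,0]},{"hand":15,"xyz":[0,0,0.6],"turn":[0,0,0]},{"hand":15,"xyz":[0,0,0.6],"turn":[0,0,0]},{"hand":15,"xyz":[0,0,0],"turn":[0,0,0]},{"hand":15,"xyz":[0,0,0],"turn":[0,0,0]},{"hand":15,"xyz":[0,0,0],"turn":[0,0,0]},{"hand":15,"xyz":[0,0,0],"turn":[0,0,0]},{"hand":15,"xyz":[0,0,0],"turn":[0,0,0]}]'
```

```text
clock: 17.3
eef_pos: [556.3, -315.4, 235.4]
tcp_rot: [[-1.0, 0.001, -0.002], [0.001, 1.0, -0.004], [0.002, -0.004, -1.0]]
wrist_force: [-1.9, 1.8, 7.5]
gripper_width: 0.29
gripper_force: 50.9
```

```bash
python3 - <<'E'
from h import *
F=[]
for i in range(6): capture("scene" if i else "top");F.append(get_obs()["wrist_force"].round(1).tolist())
print(F,get_obs()["eef_pos"])
E
```

```text
[[-0.8, 0.3, 7.5], [-0.6, 1.1, 7.4], [-2.1, 0.3, 7.0], [-2.2, 1.1, 6.7], [-1.8, 0.5, 7.1], [-1.1, 1.5, 8.0]] [ 556.35771696 -315.40663241  235.39817053]
```

The contact force is about 9.5 N, steady for a second. I'll go slightly deeper for margin, hold, then lift off.

```bash
python3 -m creep '[{"hand":15,"xyz":[0,0,0.5],"turn":[0,0,0]},{"hand":15,"xyz":[0,0,0.5],"turn":[0,0,0]},{"hand":15,"xyz":[0,0,0],"turn":[0,0,0]},{"hand":15,"xyz":[0,0,0],"turn":[0,0,0]},{"hand":15,"xyz":[0,0,0],"turn":[0,0,0]},{"hand":15,"xyz":[0,0,0],"turn":[0,0,0]},{"hand":15,"xyz":[0,0,0],"turn":[0,0,0]},{"hand":15,"xyz":[0,0,0],"turn":[0,0,0]}]'
python3 -m creep '[{"hand":15,"xyz":[0,0,-2],"turn":[0,0,0]},{"hand":15,"xyz":[0,0,-3],"turn":[0,0,0]},{"hand":15,"xyz":[0,0,-5],"turn":[0,0,0]},{"hand":15,"xyz":[0,0,-10],"turn":[0,0,0]},{"hand":15,"xyz":[0,0,-15],"turn":[0,0,0]},{"hand":15,"xyz":[0,0,-15],"turn":[0,0,0]},{"hand":15,"xyz":[0,0,-15],"turn":[0,0,0]},{"hand":15,"xyz":[0,0,-5],"turn":[0,0,0]}]'
python3 - <<'E'
from plan import *
np.set_printoptions(precision=1,suppress=True)
T=cv2.cvtColor(capture("top"),cv2.COLOR_RGB2BGR);cv2.imwrite("pics/t5.png",T)
plan([615,-39.5,305],frame([0,0,-1],[0,1,0]),8)
E
```

```text
clock: 18.6
eef_pos: [556.4, -315.4, 234.6]
tcp_rot: [[-1.0, 0.001, -0.002], [0.001, 1.0, -0.005], [0.002, -0.005, -1.0]]
wrist_force: [-2.3, 0.3, 8.8]
gripper_width: 0.289
gripper_force: 51.0
clock: 19.6
eef_pos: [556.9, -315.4, 305.7]
tcp_rot: [[-1.0, 0.001, -0.001], [0.001, 1.0, -0.005], [0.001, -0.005, -1.0]]
wrist_force: [0.1, -0.3, -2.8]
gripper_width: 0.294
gripper_force: 50.1
at [ 556.9 -315.3  305.6] dist/row 35.2 deg/row 0.0 turn [-0. -0. -0.]
[-7.2, 34.5, -0.1]
[-7.2, 34.5, -0.1]
[-7.2, 34.5, -0.1]
[-7.2, 34.5, -0.0]
[-7.3, 34.5, -0.0]
[-7.3, 34.5, 0.0]
[-7.3, 34.5, 0.0]
[-7.3, 34.5, 0.1]
```

```bash
python3 -m creep '[{"hand":15,"xyz":[-5,24,0],"turn":[0,0,0]},{"hand":15,"xyz":[-8,36,0],"turn":[0,0,0]},{"hand":15,"xyz":[-8,36,0],"turn":[0,0,0]},{"hand":15,"xyz":[-8,36,0],"turn":[0,0,0]},{"hand":15,"xyz":[-8,36,0],"turn":[0,0,0]},{"hand":15,"xyz":[-7,36,0],"turn":[0,0,0]},{"hand":15,"xyz":[-7,36,0],"turn":[0,0,0]},{"hand":15,"xyz":[-7,36,0],"turn":[0,0,0]}]'
python3 -m creep '[{"hand":15,"xyz":[0,0,20],"turn":[0,0,0]},{"hand":15,"xyz":[0,0,25],"turn":[0,0,0]},{"hand":15,"xyz":[0,0,25],"turn":[0,0,0]},{"hand":15,"xyz":[0,0,25],"turn":[0,0,0]},{"hand":15,"xyz":[0,0,25],"turn":[0,0,0]},{"hand":15,"xyz":[0,0,25],"turn":[0,0,0]},{"hand":15,"xyz":[0,0,15],"turn":[0,0,0]},{"hand":15,"xyz":[0,0,0],"turn":[0,0,0]}]'
```

```text
clock: 20.65
eef_pos: [614.3, -36.7, 302.2]
tcp_rot: [[-1.0, 0.0, -0.004], [0.0, 1.0, -0.004], [0.004, -0.004, -1.0]]
wrist_force: [0.6, -0.7, -1.7]
gripper_width: 0.294
gripper_force: 49.9
clock: 21.65
eef_pos: [613.3, -39.1, 141.7]
tcp_rot: [[-1.0, 0.0, -0.005], [0.0, 1.0, -0.004], [0.005, -0.004, -1.0]]
wrist_force: [-0.6, 0.0, -1.8]
gripper_width: 0.291
gripper_force: 50.0
```

```bash
python3 -m creep '[{"hand":15,"xyz":[-1.5,0,5],"turn":[0,0,0]},{"hand":15,"xyz":[0,0,5],"turn":[0,0,0]},{"hand":15,"xyz":[0,0,4],"turn":[0,0,0]},{"hand":15,"xyz":[0,0,3],"turn":[0,0,0]},{"hand":15,"xyz":[0,0,2],"turn":[0,0,0]},{"hand":15,"xyz":[0,0,2],"turn":[0,0,0]},{"hand":15,"xyz":[0,0,1],"turn":[0,0,0]},{"hand":15,"xyz":[0,0,0],"turn":[0,0,0]}]'
python3 - <<'E'
from h import *
S=capture("scene");T=capture("top")
o=np.zeros((480,800,3),np.uint8)
o[:,:400]=cv2.resize(S[200:320,205:305,::-1],(400,480));o[:,400:]=cv2.resize(T[170:290,325:425,::-1],(400,480));cv2.imwrite("pics/p6.png",o)
E
```

```text
clock: 22.65
eef_pos: [615.6, -39.9, 120.6]
tcp_rot: [[-1.0, 0.001, -0.003], [0.001, 1.0, -0.004], [0.003, -0.004, -1.0]]
wrist_force: [0.7, 0.1, -2.0]
gripper_width: 0.295
gripper_force: 50.1
```

View pics/p6.png

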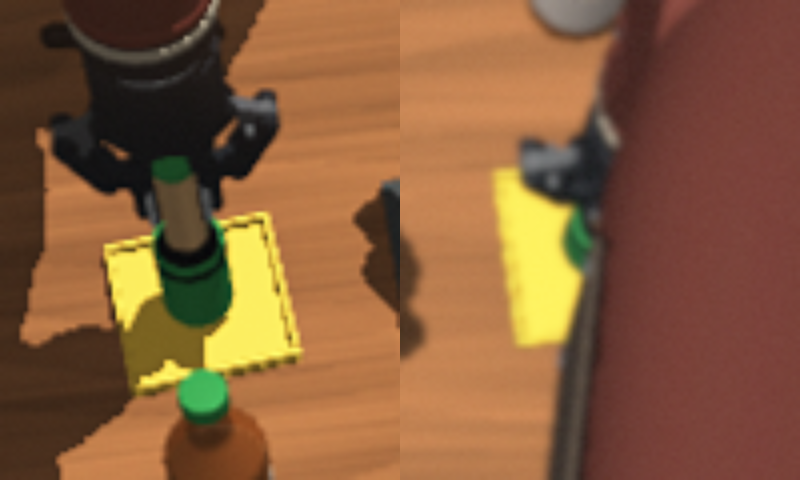

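The stamp is upright over the middle of the tray: its foot is at about (198,315) and the tray centre is near (203,300). I'll lower it gently until it touches.

```bash
python3 -m creep '[{"hand":15,"xyz":[0,0,1],"turn":[0,0,0]},{"hand":15,"xyz":[0,0,1],"turn":[0,0,0]},{"hand":15,"xyz":[0,0,1],"turn":[0,0,0]},{"hand":15,"xyz":[0,0,1],"turn":[0,0,0]},{"hand":15,"xyz":[0,0,1],"turn":[0,0,0]},{"hand":15,"xyz":[0,0,1],"turn":[0,0,0]},{"hand":15,"xyz":[0,0,0],"turn":[0,0,0]},{"hand":15,"xyz":[0,0,0],"turn":[0,0,0]}]'
```

```text
clock: 23.75
eef_pos: [615.7, -39.9, 114.7]
tcp_rot: [[-1.0, 0.001, -0.003], [0.001, 1.0, -0.004], [0.003, -0.004, -1.0]]
wrist_force: [-0.6, 0.1, -2.0]
gripper_width: 0.292
gripper_force: 50.1
```

```bash
python3 -m creep '[{"hand":15,"xyz":[0,0,0.5],"turn":[0,0,0]},{"hand":15,"xyz":[0,0,0.5],"turn":[0,0,0]},{"hand":15,"xyz":[0,0,0.5],"turn":[0,0,0]},{"hand":15,"xyz":[0,0,0.5],"turn":[0,0,0]},{"hand":15,"xyz":[0,0,0],"turn":[0,0,0]},{"hand":15,"xyz":[0,0,0],"turn":[0,0,0]},{"hand":15,"xyz":[0,0,0],"turn":[0,0,0]},{"hand":15,"xyz":[0,0,0],"turn":[0,0,0]}]'
```

```text
clock: 24.75
eef_pos: [615.6, -39.9, 112.7]
tcp_rot: [[-1.0, 0.001, -0.003], [0.001, 1.0, -0.004], [0.003, -0.004, -1.0]]
wrist_force: [0.1, 0.6, -1.7]
gripper_width: 0.288
gripper_force: 50.1
```

```bash
python3 -m creep '[{"hand":15,"xyz":[0,0,0.5],"turn":[0,0,0]},{"hand":15,"xyz":[0,0,0.5],"turn":[0,0,0]},{"hand":15,"xyz":[0,0,0.5],"turn":[0,0,0]},{"hand":15,"xyz":[0,0,0],"turn":[0,0,0]},{"hand":15,"xyz":[0,0,0],"turn":[0,0,0]},{"hand":15,"xyz":[0,0,0],"turn":[0,0,0]},{"hand":15,"xyz":[0,0,0],"turn":[0,0,0]},{"hand":15,"xyz":[0,0,0],"turn":[0,0,0]}]'
```

```text
clock: 25.75
eef_pos: [615.6, -39.9, 111.2]
tcp_rot: [[-1.0, 0.001, -0.003], [0.001, 1.0, -0.004], [0.003, -0.004, -1.0]]
wrist_force: [0.1, 0.3, -2.1]
gripper_width: 0.293
gripper_force: 50.1
```

```bash
python3 -m creep '[{"hand":15,"xyz":[0,0,0.5],"turn":[0,0,0]},{"hand":15,"xyz":[0,0,0.5],"turn":[0,0,0]},{"hand":15,"xyz":[0,0,0.5],"turn":[0,0,0]},{"hand":15,"xyz":[0,0,0],"turn":[0,0,0]},{"hand":15,"xyz":[0,0,0],"turn":[0,0,0]},{"hand":15,"xyz":[0,0,0],"turn":[0,0,0]},{"hand":15,"xyz":[0,0,0],"turn":[0,0,0]},{"hand":15,"xyz":[0,0,0],"turn":[0,0,0]}]'
```

```text
clock: 26.75
eef_pos: [615.6, -39.9, 109.7]
tcp_rot: [[-1.0, 0.001, -0.003], [0.001, 1.0, -0.004], [0.003, -0.004, -1.0]]
wrist_force: [0.7, -0.3, -2.4]
gripper_width: 0.295
gripper_force: 50.1
```

```bash
python3 -m creep '[{"hand":15,"xyz":[0,0,0.4],"turn":[0,0,0]},{"hand":15,"xyz":[0,0,0.4],"turn":[0,0,0]},{"hand":15,"xyz":[0,0,0.4],"turn":[0,0,0]},{"hand":15,"xyz":[0,0,0],"turn":[0,0,0]},{"hand":15,"xyz":[0,0,0],"turn":[0,0,0]},{"hand":15,"xyz":[0,0,0],"turn":[0,0,0]},{"hand":15,"xyz":[0,0,0],"turn":[0,0,0]},{"hand":15,"xyz":[0,0,0],"turn":[0,0,0]}]'
```

```text
clock: 27.75
eef_pos: [615.9, -39.9, 109.1]
tcp_rot: [[-1.0, 0.001, -0.002], [0.001, 1.0, -0.004], [0.002, -0.004, -1.0]]
wrist_force: [-1.8, -0.1, 5.4]
gripper_width: 0.292
gripper_force: 50.8
```

It has touched down. Now I'll release it and retreat straight up.

```bash
python3 -m creep '[{"hand":15,"xyz":[0,0,-0.4],"turn":[0,0,0]},{"hand":32,"xyz":[0,0,0],"turn":[0,0,0]},{"hand":50,"xyz":[0,0,0],"turn":[0,0,0]},{"hand":70,"xyz":[0,0,0],"turn":[0,0,0]},{"hand":70,"xyz":[0,0,0],"turn":[0,0,0]},{"hand":70,"xyz":[0,0,0],"turn":[0,0,0]},{"hand":70,"xyz":[0,0,0],"turn":[0,0,0]},{"hand":70,"xyz":[0,0,0],"turn":[0,0,0]}]' 20
python3 -m creep '[{"hand":70,"xyz":[0,0,-8],"turn":[0,0,0]},{"hand":70,"xyz":[0,0,-15],"turn":[0,0,0]},{"hand":70,"xyz":[0,0,-25],"turn":[0,0,0]},{"hand":70,"xyz":[0,0,-25],"turn":[0,0,0]},{"hand":70,"xyz":[0,0,-25],"turn":[0,0,0]},{"hand":70,"xyz":[0,0,-25],"turn":[0,0,0]},{"hand":70,"xyz":[0,0,-25],"turn":[0,0,0]},{"hand":70,"xyz":[0,0,-10],"turn":[0,0,0]}]'
python3 -m creep '[{"hand":70,"xyz":[20,0,0],"turn":[0,0,0]},{"hand":70,"xyz":[25,0,0],"turn":[0,0,0]},{"hand":70,"xyz":[25,0,0],"turn":[0,0,0]},{"hand":70,"xyz":[25,0,0],"turn":[0,0,0]},{"hand":70,"xyz":[25,0,0],"turn":[0,0,0]},{"hand":70,"xyz":[20,0,0],"turn":[0,0,0]},{"hand":70,"xyz":[10,0,0],"turn":[0,0,0]},{"hand":70,"xyz":[0,0,0],"turn":[0,0,0]}]'
python3 - <<'E'
from h import *
S=capture("scene");T=capture("top")
cv2.imwrite("pics/s7.png",S[:,:,::-1]);cv2.imwrite("pics/t7.png",T[:,:,::-1])
b=cv2.imread("pics/s7.png");a=cv2.imread("pics/scene0.png")
w=((0,0,150),(179,60,255))
x=blob(b,*w,(108,225,165,262));print("label",onz(C["scene"],x[0],133),x[1])
r=((0,180,90),(6,255,255));print("red",blob(b,*r,(300,195,330,215))[0])
E
```

```text
clock: 28.75
eef_pos: [615.6, -39.9, 108.9]
tcp_rot: [[-1.0, 0.001, -0.003], [0.001, 1.0, -0.004], [0.003, -0.004, -1.0]]
wrist_force: [0.3, -0.1, -0.6]
gripper_width: 0.819
gripper_force: 0.0
clock: 29.75
eef_pos: [616.8, -39.4, 269.4]
tcp_rot: [[-1.0, 0.001, 0.0], [0.001, 1.0, -0.005], [-0.0, -0.005, -1.0]]
wrist_force: [0.8, 0.4, 0.4]
gripper_width: 0.819
gripper_force: 0.0
clock: 30.75
eef_pos: [466.0, -39.2, 267.5]
tcp_rot: [[-1.0, 0.001, -0.002], [0.001, 1.0, -0.004], [0.002, -0.004, -1.0]]
wrist_force: [-0.5, 0.1, 0.5]
gripper_width: 0.821
gripper_force: 0.0
label [ 557.33534505 -321.19093113  133.        ] 1040
red [315.35849057 207.28301887]
```

View pics/s7.png

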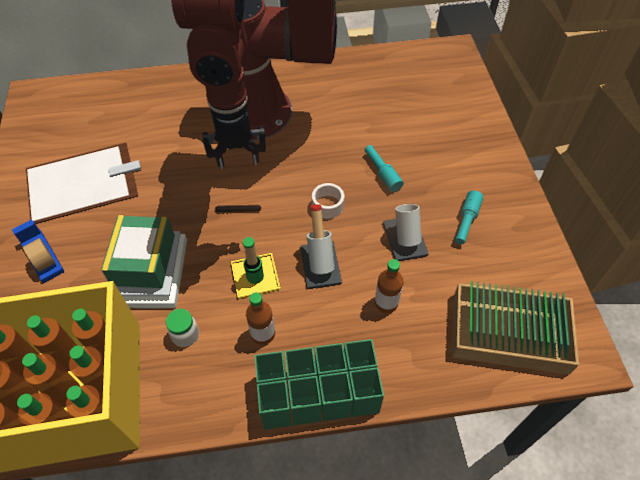

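The stamp stands upright and free at (252,262), inside the tray. The carton, holders, red stamp (still at 315,207) and bystanders are where they started. The label reading shifted only because of the arm's shadow on it.

```bash
python3 -c "
from rig import *
print(job_done())"
```

```text
the job is handed in; nothing more can be done
None
```

The job is handed in, with no verdict returned: the green stamp was pulled out without disturbing its holder, pressed on the label at an estimated 9 to 11 N (from the wrist force) for over a second, and left standing released in the yellow tray, with everything else in place in the last picture.

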